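# Lay out the bedside chest for the night

## Task

Set out the bedside for the night: put the stone coaster on the dark board, halfway between the plant and the candle, and gently stand the tumbler on the middle of the coaster; lay the remote control on the middle of the grey book, parallel to the book's long edges; and stand the alarm clock on the middle of the small wooden box, square to it and facing the side that has the box's knob. Everything upright as it is now, and leave the little tin and the pill bottle where they are.

Things in the scene. Friction and masses are not known exactly. Their poses are not given: they have to be found in the camera images.
- coaster: Loose round pale stone coaster, 66 mm across, 10 mm thick, 90 g, lying flat on the table. Origin: centre of its underside; z up. Pick it by its rim.
- tumbler: Loose clear-glass footed tumbler, empty, standing upright, 110 mm tall, about 200 g. Foot 50 mm across, waist 38 mm across at 20 mm height, straight wall 60 mm across from 52 mm height to the rim at 110 mm. Origin: centre of the underside of its foot; z up. Grip the straight wall.
- remote: Loose black remote control with grey buttons on its upper side, 140 mm long (x) by 42 mm wide (y) by 18 mm thick, about 110 g, lying flat. Origin: centre of its underside; x along its length, z up. It may lie on the book either way round.
- clock: Loose twin-bell alarm clock, upright on two feet, about 220 g: steel drum 72 mm across (y), 42 mm deep (x), flat front and back, centre 44 mm up; black bells and a bow on top reach 108 mm, 30 mm deep. Origin: centre of its underside; white dial faces the clock's -x; z up. Grip it front to back across the drum, e.g. at 55 mm height.
- clock_face (a point): Centre of the clock's white dial: 21 mm along the clock's -x from its middle and 44 mm above its underside. It tells which way the clock faces.
- board: Fixed dark wooden board, 330 mm long (x), 100 mm wide (y), 12 mm thick. On it, fixed, 120 mm from its middle: at the +x end a succulent in a terracotta pot, at the -x end a white candle jar; both 76 mm across and at most 80 mm high above the table. Origin: centre of the board's underside, right below the point halfway between plant and candle; z up.
- book: Fixed closed grey hardback book lying flat, 180 mm long (x), 125 mm wide (y), 26 mm thick. Origin: centre of its underside; x along its long edges, z up.
- box: Fixed small light-wood trinket box with a flat closed top, 110 by 110 mm, 45 mm high. Its front (box -x) has a shallow dark drawer front with a small brass knob reaching 73 mm from the middle. Origin: centre of its underside; z up.
- tin: Bystander: loose round aluminium lip-balm tin, 32 mm across, 16 mm high. Origin: centre of its underside. To be left where it is.
- pills: Bystander: loose amber pill bottle with a white cap, 28 mm across, 50 mm tall. Origin: centre of its underside. To be left where it is.
There are look-alikes about, which are no part of the job. Leave any orange look-alike of the remote alone.

How it is judged (in metres and radians):
At the end, for the whole second after the job is handed in: Coaster on board within 15 mm of halfway; tumbler on coaster within 12 mm of centre; remote on book within 15 mm, 0.2 rad of its long edges; clock on box within 15 mm, square within 0.2 rad, dial to the knob side; all upright, at rest; tin and pill bottle moved under 30 mm (horizontal distance between coaster and board below 0.015 m and z of coaster in the frame of board between 0.008 and 0.017 m and angle between each of coaster, tumbler, remote, clock's own z axis and vertical below 0.1 rad and horizontal distance between tumbler and coaster below 0.012 m and z of tumbler in the frame of coaster between 0.006 and 0.015 m and horizontal distance between remote and book below 0.015 m and z of remote in the frame of book between 0.021 and 0.031 m and angle between the x axis of remote and the x axis of book, either way round below 0.2 rad and horizontal distance between clock and box below 0.015 m and z of clock in the frame of box between 0.04 and 0.05 m and angle between the x axis of clock and the x axis of box, either way round below 0.2 rad and x of clock_face in the frame of box below -0.004 m and linear speed of each of coaster, tumbler, remote, clock below 0.02 m/s and angular speed of each of coaster, tumbler, remote, clock below 0.2 rad/s and distance of each of tin, pills from where it was at the start of the episode below 0.03 m); the robot touches nothing.
It fails at once if the tumbler is banged down on the coaster (over 40 N) (contact force between tumbler and coaster above 40 N).
It fails at once if the tin is pushed more than 30 mm (distance of tin from where it was at the start of the episode above 0.03 m).
It fails at once if the pill bottle is pushed or knocked over (distance of pills from where it was at the start of the episode above 0.03 m or angle between pills's own z axis and vertical above 0.7 rad).
It also fails if it takes over 115 s, if anything falls off the work surface, if the arm or the gripper's body presses on something with over 40 N, if the wrist force passes 120 N, or if a joint passes its speed limit or range.

## Robot

A 6-joint arm with a two-finger parallel gripper is mounted at the origin on the work surface. World frame = base frame: x ahead of the robot, y to its left, z up, the work surface at z = 0. Lengths are in m, angles in degrees, forces in N, time in s.
With the tool pointing down it reaches from about 0.35 to 0.85 m from the base axis. Payload 8.1 kg.
Tool frame: the origin (TCP) lies between the finger pads; the fingertips stand ahead of it and the grasp point (between the pads) lies 2 mm behind it (manip.nose_length is the z of the fingertips in the tool frame, in m); z points along the fingers, y is the line along which they close (so a half turn about z gives the same grasp; the last joint's range is limited). The gripper opens to 93 mm and grips with 3 to 60 N. Pads are 15 mm wide; open, the fingers measure 128 mm over their backs; the gripper's body (75 mm by 188 mm) begins 65 mm behind the grasp point.
Start: joints at [-71.585, 7.471, 85.268, -0, 87.261, -4.893], TCP at [0.237, -0.551, 0.236] pointing down, gripper open.
Joint ranges: [-169.43, 169.43], [-51.17, 129.36], [1.28, 143.12], [-76.62, 256.62], [0, 156.53], [-152.29, 152.29]. Speed limits (degrees/s): [136.94, 136.94, 159.86, 180, 180, 180].

## Interface

Orientations are given as [roll, pitch, yaw] about the fixed x, y, z axes, in that order (R = Rz(yaw) Ry(pitch) Rx(roll)).
In Python, from plant import manip gives the robot as it stands.
- The arm moves only by the tool jog_arm, called as name([rows], argument=value, ...), one row to a line, values as JSON. Schema: {"type":"object","properties":{"motion":{"type":"array","items":{"type":"array","prefixItems":[{"type":"number"},{"type":"array","items":{"type":"number"},"minItems":3,"maxItems":3},{"type":"array","items":{"type":"number"},"minItems":3,"maxItems":3}],"minItems":3,"maxItems":3},"minItems":1,"maxItems":12},"only":{"type":"string"},"quiet":{"type":"boolean"},"lines":{"type":"string"}},"required":["motion"],"additionalProperties":false}. motion is a list of rows, 1 to 12 of them, each written [opening, [dx, dy, dz], [rx, ry, rz]]: the opening from 0.0 (shut) to 1.0 (fully open), then dx, dy, dz in normalised numbers (1 is 0.8 m), then a rotation vector rx, ry, rz in a scale on which 1.0 is 120 degrees; each row is the pose to reach, as a shift and turn from the pose commanded when the call began, along the tool's axes at that moment; what a row does not reach only later rows make up. A row lasts 1/12 s, in which the tool goes at most 0.0417 m and 7.16 degrees, less where a joint would pass 70% of its speed; a pose out of reach is approached as far as the arm can. The fingers move at their own pace and stop on an object; the grip force is fixed at half the most. Time passes only in rows, so rows that do not move let the fingers close. The tool returns the time, the measured TCP pose, the force, the opening and the grip force at its end. only (a regular expression) keeps the lines of the reply that match it, lines (a string "A,B") keeps lines A to B, and quiet returns only ok. Input that does not fit is refused with a message, and nothing moves.
- manip.observe(): the state, without advancing time (a new reading comes with each control period).
- manip.read_camera(name): name is "scene" or "top" or "wrist"; returns the picture (480x640x3 uint8, red, green, blue); there is no depth.
- manip.camera_params(name): a dict with "K" (3x3 intrinsics, pixels), "distortion" ([k1, k2, p1, p2, k3] as OpenCV has them; the pictures are not rectified), "T" (4x4, takes a point from camera to world coordinates). Camera axes: x right, y up, looking along -z (the intrinsics and any distortion apply to the point x, -y, -z); pixel columns grow to the right and rows downward; lengths in m; the calibration is good to about 2 mm. A picture is of the moment at which its call begins: read the wrist's pose just before it. camera_params takes no time and is no camera call; for the wrist camera it gives the pose at the moment of the call.
- manip.sign_off(): hands the job in; it is judged then, once.
The state is a dict: "t": time; "qpos": joint angles; "dq": joint speeds; "joint_torque": joint torques, N m; "position": TCP position; "ee_rot": TCP orientation; "contact_force": force on the tool from outside, world axes, zero at the start; "wrist_torque": the same for the moment, N m; "finger_gap": opening from 0.0 (shut) to 1.0 (fully open); "grip_force": force on a finger pad.
Only numpy, scipy, OpenCV 4.12 (cv2) and the standard library are available. Lean on these libraries where they do the work, as an engineer would, in place of code of your own. Each camera call takes 0.05 s, during which the arm holds its last target. There are 200 camera calls.

## Working session

There is one attempt and no reset: what is moved stays moved. The work goes in short steps, Python scripts to look and compute and a tool call to move; the robot and the scene stay as the last step left them, time stands still between calls to the robot, and variables do not carry over. Pictures are saved under pics/ and viewed, at most 15 in all, crops included, and the job is handed in when it is done.

```bash
ls; mkdir -p pics; python3 - <<'E'
from plant import manip
import cv2
for n in ("scene","top"):
    im=manip.read_camera(n); cv2.imwrite(f"pics/{n}0.png",im[:,:,::-1])
    p=manip.camera_params(n); print(n,p["K"].tolist(),p["distortion"],p["T"].round(4).tolist())
print(manip.observe(), manip.nose_length)
E
```

```text
pics
scene [[625.1454877019429, 0.0, 312.3490003223669], [0.0, 625.1454877019429, 232.96015343408976], [0.0, 0.0, 1.0]] [-0.06746436  0.          0.          0.          0.        ] [[-0.737, -0.3773, 0.5607, 1.2437], [0.6755, -0.4378, 0.5933, 0.7777], [0.0216, 0.8161, 0.5775, 0.8082], [0.0, 0.0, 0.0, 1.0]]
top [[459.6332216564281, 0.0, 318.36325911059146], [0.0, 459.6332216564281, 241.73212048806755], [0.0, 0.0, 1.0]] [-0.07837435  0.          0.          0.          0.        ] [[-0.0071, 0.9909, -0.1346, 0.3802], [-0.9995, -0.0029, 0.0316, 0.018], [0.031, 0.1347, 0.9904, 1.0424], [0.0, 0.0, 0.0, 1.0]]
{'t': 0.1, 'qpos': array([-7.15840463e+01,  7.51176903e+00,  8.53227050e+01,  6.52720064e-04,
        8.72618252e+01, -4.89316834e+00]), 'dq': array([-0.03806163,  0.04726008, -0.20857419, -0.05118946, -0.08807919,
        0.00732024]), 'joint_torque': array([ 2.34613704e-03, -5.61342359e+01, -4.93096411e+01,  7.71766459e-02,
        2.91069690e-02, -6.28233806e-05]), 'position': array([ 0.23728419, -0.55055721,  0.23468523]), 'ee_rot': array([-1.79904107e+02, -8.86368896e-03,  2.33090829e+01]), 'contact_force': array([-0.76951533, -0.13260786, -0.12225991]), 'wrist_torque': array([-0.02409725, -0.01005823,  0.03013837]), 'grip_force': 0.0, 'finger_gap': 1.0049617942751825} 0.017
```

View pics/scene0.png

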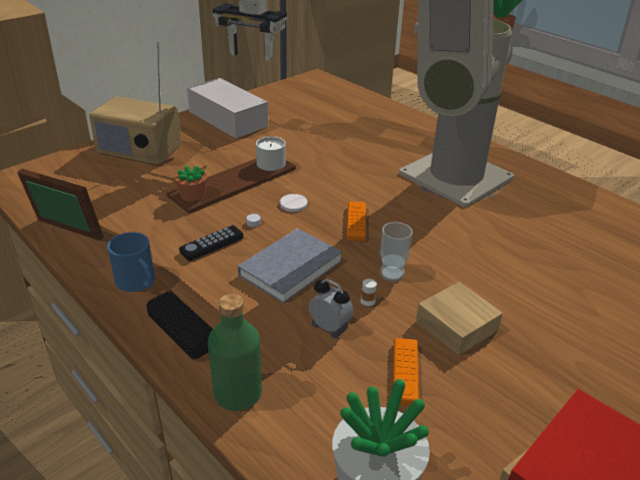

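View pics/top0.png

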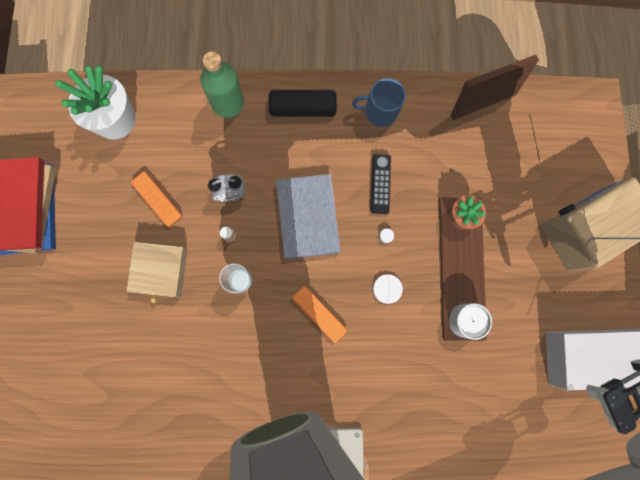

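Top view (image up = +x, right = −y): black remote (381,184), tin (386,236), coaster (388,289), board with plant (469,212) and candle (470,321), book (308,217), clock (226,187), pills (227,234), tumbler (236,278), box (157,270) with its knob at (153,300) on the robot side. Next come zoomed crops for corner picks.

```bash
cat > h.py <<'E'
import numpy as np, cv2
from plant import manip
from scipy.spatial.transform import Rotation as R
def ray(P,uv):
    n=cv2.undistortPoints(np.array(uv,float).reshape(-1,1,2),P["K"],np.array(P["distortion"])).reshape(-1,2)
    d=np.c_[n[:,0],-n[:,1],-np.ones(len(n))]@P["T"][:3,:3].T
    return P["T"][:3,3],d
def plane(P,uv,z):
    o,d=ray(P,uv); return o+d*((z-o[2])/d[:,2])[:,None]
def tri(Pa,a,Pb,b):
    out=[]
    for x,y in zip(np.reshape(a,(-1,2)),np.reshape(b,(-1,2))):
        oa,da=ray(Pa,x); ob,db=ray(Pb,y); da=da[0];db=db[0]
        s=np.linalg.lstsq(np.c_[da,-db],ob-oa,rcond=None)[0]
        p,q=oa+s[0]*da,ob+s[1]*db; out.append(np.r_[(p+q)/2,np.linalg.norm(p-q)])
    return np.array(out)
def snap(name,f=None,box=None,s=2):
    P=manip.camera_params(name); im=manip.read_camera(name)[:,:,::-1].copy()
    if f:
        c=im if box is None else im[box[1]:box[3],box[0]:box[2]]
        cv2.imwrite(f"pics/{f}.png",cv2.resize(c,None,fx=s,fy=s,interpolation=cv2.INTER_CUBIC))
    return P,im
def togo(p,yaw=None):
    "shift in tool axes to world TCP p; yaw = wanted tool yaw deg (tool y axis mod 180)"
    o=manip.observe(); Rm=R.from_euler("xyz",o["ee_rot"],degrees=True)
    print("pose",o["position"].round(4),o["ee_rot"].round(2),"t",round(o["t"],2),"q6",o["qpos"][5].round(1))
    print("shift",Rm.inv().apply(np.array(p)-o["position"]).round(4))
    if yaw is not None:
        for y in (yaw,yaw+180):
            rv=(Rm.inv()*R.from_euler("xyz",[180,0,y],degrees=True)).as_rotvec(degrees=True); print("rotvec",rv.round(2))
E
python3 - <<'E'
from h import *
snap("top","topz",(120,140,500,350),2)
snap("scene","scenez",(160,130,510,380),2.2)
E
```

```text
(no output)
```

View pics/topz.png

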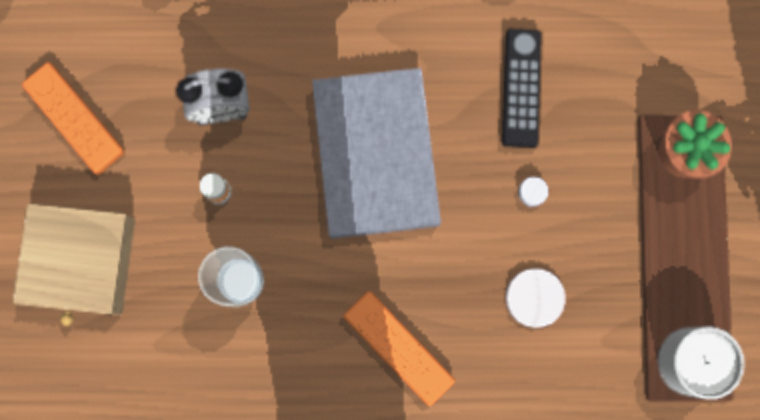

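View pics/scenez.png

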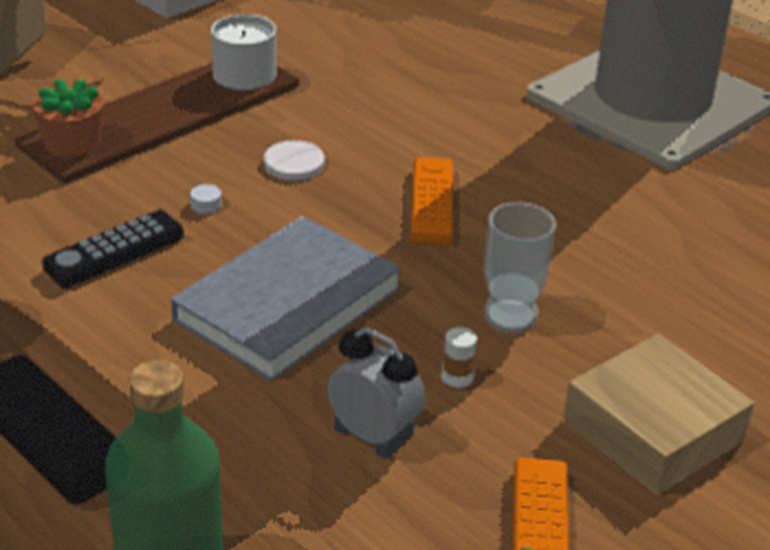

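```bash
python3 - <<'E'
from h import *
T=manip.camera_params("top");S=manip.camera_params("scene")
t=lambda *a:np.array(a)/2+[120,140]
s=lambda *a:np.array(a)/2.2+[160,130]
def do(n,a,b):
    r=tri(T,t(*a),S,s(*b)); print(n);print(r.round(4).tolist(),"mean",r[:,:3].mean(0).round(4)); return r
b=do("book ++,+-,--,-+",[(313,80),(421,69),(440,226),(328,236)],[(270,363),(173,299),(303,219),(399,268)])
do("box",[(28,205),(127,213),(113,313),(13,303)],[(664,460),(567,384),(659,337),(751,402)])
do("board ++,-+",[(640,117),(645,401)],[(66,176),(298,80)])
do("coaster",[(536,297)],[(294,157)])
do("tumbler rim",[(231,276)],[(521,223)])
do("bells +y,-y",[(189,90),(229,84)],[(400,366),(357,343)])
do("tin,pills",[(534,191),(211,185)],[(206,191),(461,340)])
do("remote top ends",[(524,43),(521,125)],[(68,258),(146,222)])
do("candle rim",[(706,361)],[(244,34)])
E
```

```text
book ++,+-,--,-+
[[0.6608, 0.0811, 0.0198, 0.0028], [0.6728, -0.0424, 0.0233, 0.003], [0.4935, -0.0631, 0.0195, 0.0001], [0.4823, 0.062, 0.024, 0.0003]] mean [0.5774 0.0094 0.0217]
box
[[0.5158, 0.3928, 0.039, 0.0004], [0.5058, 0.2832, 0.0399, 0.0028], [0.3962, 0.2962, 0.0389, 0.0045], [0.4086, 0.4027, 0.0425, 0.001]] mean [0.4566 0.3437 0.0401]
board ++,-+
[[0.6208, -0.2991, 0.0085, 0.0023], [0.2967, -0.2933, 0.0083, 0.0023]] mean [ 0.4588 -0.2962  0.0084]
coaster
[[0.4129, -0.1708, 0.0079, 0.0023]] mean [ 0.4129 -0.1708  0.0079]
tumbler rim
[[0.4325, 0.1585, 0.1049, 0.0036]] mean [0.4325 0.1585 0.1049]
bells +y,-y
[[0.6326, 0.2093, 0.0843, 0.0021], [0.6391, 0.1665, 0.0847, 0.0016]] mean [0.6359 0.1879 0.0845]
tin,pills
[[0.533, -0.1705, 0.0161, 0.0012], [0.5361, 0.1899, 0.0458, 0.0014]] mean [0.5345 0.0097 0.0309]
remote top ends
[[0.7065, -0.1635, 0.0182, 0.0015], [0.6121, -0.1602, 0.0176, 0.0064]] mean [ 0.6593 -0.1619  0.0179]
candle rim
[[0.3407, -0.3428, 0.065, 0.0025]] mean [ 0.3407 -0.3428  0.065 ]
```

Measured centres agree with the text's sizes, with heights reading about 4 mm low. In the scene crop the clock shows its grey back to the camera at +x, so its dial faces −x, the knob side. I'll go above the coaster first.

```bash
python3 - <<'E'
from h import *
togo([0.413,-0.171,0.2],0)
E
```

```text
pose [ 0.2373 -0.5507  0.235 ] [-179.93   -0.     23.31] t 0.2 q6 -4.9
shift [ 0.3116 -0.2792  0.0353]
rotvec [-7.000e-02  1.000e-02  2.331e+01]
rotvec [-1.0000e-02 -9.0000e-02 -1.5669e+02]
```

Units first: shifts go in shares of 0.8 m and turns go in shares of 120 degrees. So 0.312 m / 0.8 = 0.39, -0.279 m / 0.8 = -0.3488, 23.3 degrees / 120 = 0.1942.

jog_arm([
  [1, [0.39, -0.3488, 0.0438], [0, 0, 0.1942]],
  [1, [0.39, -0.3488, 0.0438], [0, 0, 0.1942]],
  [1, [0.39, -0.3488, 0.0438], [0, 0, 0.1942]],
  [1, [0.39, -0.3488, 0.0438], [0, 0, 0.1942]],
  [1, [0.39, -0.3488, 0.0438], [0, 0, 0.1942]],
  [1, [0.39, -0.3488, 0.0438], [0, 0, 0.1942]],
  [1, [0.39, -0.3488, 0.0438], [0, 0, 0.1942]],
  [1, [0.39, -0.3488, 0.0438], [0, 0, 0.1942]],
  [1, [0.39, -0.3488, 0.0438], [0, 0, 0.1942]],
  [1, [0.39, -0.3488, 0.0438], [0, 0, 0.1942]],
  [1, [0.39, -0.3488, 0.0438], [0, 0, 0.1942]],
  [1, [0.39, -0.3488, 0.0438], [0, 0, 0.1942]],
])

```text
t: 1.2
position: [0.4141, -0.1691, 0.2003]
ee_rot: [-180.0, 0.0, 0.3]
contact_force: [0.5, 0.5, -0.2]
finger_gap: 0.999
grip_force: 0.0
```

```bash
python3 - <<'E'
from h import *
P,im=snap("wrist","w1",None,1)
print(P["T"].round(3).tolist(),P["K"][0].round(0)); togo([0.413,-0.171,0.2],0)
E
```

```text
[[0.005, 0.966, 0.257, 0.484], [-1.0, 0.005, 0.001, -0.169], [-0.0, -0.257, 0.966, 0.35], [0.0, 0.0, 0.0, 1.0]] [405.   0. 321.]
pose [ 0.4137 -0.1707  0.2006] [1.7998e+02 2.0000e-02 1.8000e-01] t 1.25 q6 60.9
shift [-0.0007  0.0003  0.0006]
rotvec [0.02 0.02 0.18]
rotvec [-3.0000e-02  3.0000e-02 -1.7982e+02]
```

View pics/w1.png

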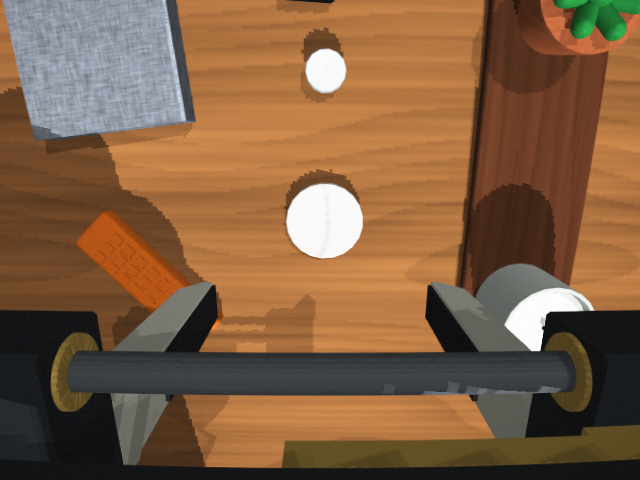

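The wrist view shows the coaster at (325,221), tin (326,71), the board's left edge running from (487,0) to (463,280), and the book corner at (190,120). Next I measure the coaster by mask.

```bash
python3 - <<'E'
from h import *
P,im=snap("wrist"); T,it=snap("top")
def blob(im,x0,y0,x1,y1,thr=180):
    m=(im[y0:y1,x0:x1].min(2)>thr).astype(np.uint8); n,l,st,c=cv2.connectedComponentsWithStats(m)
    i=1+np.argmax(st[1:,4]); return c[i]+[x0,y0],st[i]
a,sa=blob(im,270,160,380,280); b,sb=blob(it,365,265,412,315)
print(a,sa,b,sb)
print("tri",tri(P,a,T,b).round(4), plane(P,a,.01),plane(T,b,.01))
L=plane(P,[(487,5),(463,280)],.012);Rr=plane(P,[(606,65),(570,285)],.012);print("board edges",L.round(4),Rr.round(4))
print("book corner",plane(P,[(190,121)],.026),plane(P,[(38,138)],.026))
togo(np.r_[plane(P,a,.01)[0,:2],.019],0)
E
```

```text
[322.05640449 219.95258427] [  14   23   77   75 4450] [409.33333333 310.16666667] [41 38  6 12 42]
tri [[ 0.3896 -0.1932  0.0227  0.0658]] [[ 0.41278059 -0.17211624  0.01      ]] [[ 0.36462827 -0.21841416  0.01      ]]
board edges [[ 0.5823 -0.2981  0.012 ]
 [ 0.359  -0.2981  0.012 ]] [[ 0.5417 -0.4     0.012 ]
 [ 0.3539 -0.398   0.012 ]]
book corner [[ 0.49416098 -0.06951558  0.026     ]] [[0.48287501 0.05519561 0.026     ]]
pose [ 0.4132 -0.1724  0.2007] [ 1.7997e+02  1.0000e-02 -3.0000e-02] t 1.35 q6 60.9
shift [-0.0004 -0.0004  0.1817]
rotvec [ 0.03  0.01 -0.03]
rotvec [ 1.0000e-02 -5.0000e-02  1.7997e+02]
```

Scaled: 0.181 m / 0.8 = 0.2263, 0.17 m / 0.8 = 0.2125.

jog_arm([
  [1, [0, 0, 0.125], [0, 0, 0]],
  [1, [0, 0, 0.125], [0, 0, 0]],
  [1, [0, 0, 0.125], [0, 0, 0]],
  [1, [0, 0, 0.1875], [0, 0, 0]],
  [1, [0, 0, 0.1875], [0, 0, 0]],
  [1, [0, 0, 0.2125], [0, 0, 0]],
  [1, [0, 0, 0.2263], [0, 0, 0]],
  [1, [0, 0, 0.2263], [0, 0, 0]],
  [1, [0, 0, 0.2263], [0, 0, 0]],
])

```text
t: 2.1
position: [0.4136, -0.1721, 0.0204]
ee_rot: [-180.0, 0.0, -0.1]
contact_force: [0.2, -0.7, 1.0]
finger_gap: 1.002
grip_force: 0.0
```

jog_arm([
  [0.5, [0, 0, 0], [0, 0, 0]],
  [0.5, [0, 0, 0], [0, 0, 0]],
  [0.5, [0, 0, 0], [0, 0, 0]],
  [0.5, [0, 0, 0], [0, 0, 0]],
  [0.5, [0, 0, 0], [0, 0, 0]],
  [0.5, [0, 0, 0], [0, 0, 0]],
])

```text
t: 2.6
position: [0.4139, -0.1715, 0.0202]
ee_rot: [180.0, -0.0, 0.0]
contact_force: [-0.8, -0.2, 4.5]
finger_gap: 0.696
grip_force: 30.0
```

Scaled: 0.175 m / 0.8 = 0.2188, -0.11 m / 0.8 = -0.1375.

jog_arm([
  [0.5, [0, 0, -0.05], [0, 0, 0]],
  [0.5, [0, 0, -0.1], [0, 0, 0]],
  [0.5, [0, 0, -0.1375], [0, 0, 0]],
  [0.5, [0.025, 0.0625, -0.1375], [0, 0, 0]],
  [0.5, [0.0375, 0.1125, -0.1375], [0, 0, 0]],
  [0.5, [0.05, 0.15, -0.1375], [0, 0, 0]],
  [0.5, [0.0563, 0.1875, -0.1375], [0, 0, 0]],
  [0.5, [0.0563, 0.2188, -0.1375], [0, 0, 0]],
  [0.5, [0.0563, 0.2188, -0.1375], [0, 0, 0]],
  [0.5, [0.0563, 0.2188, -0.1375], [0, 0, 0]],
  [0.5, [0.0563, 0.2188, -0.1375], [0, 0, 0]],
])

```text
t: 3.52
position: [0.4582, -0.3456, 0.129]
ee_rot: [-179.9, 0.1, -0.0]
contact_force: [0.4, -0.6, -0.6]
finger_gap: 0.699
grip_force: 30.0
```

```bash
python3 - <<'E'
from h import *
P,im=snap("wrist","w2",None,1); togo([.459,-.347,.034],0)
E
```

```text
pose [ 0.4583 -0.3452  0.1291] [-1.7993e+02  4.0000e-02  3.0000e-02] t 3.57 q6 47.8
shift [0.0007 0.0019 0.0951]
rotvec [-0.07  0.04  0.03]
rotvec [-7.0000e-02 -1.0000e-01 -1.7997e+02]
```

View pics/w2.png

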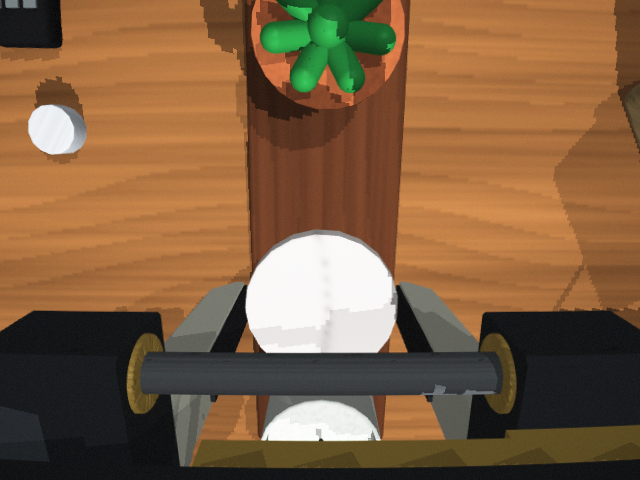

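The coaster is held level and the board runs underneath it: left edge (248,170), right edge (401,170). The plant rim spans columns 252 to 408, lowest at row 108.

```bash
python3 - <<'E'
from h import *
P=manip.camera_params("wrist")
print(plane(P,[(248,170),(401,170),(249,130),(404,130)],.012).round(4).tolist())
for z in (.06,.075): print(plane(P,[(252,42),(408,42),(329,108)],z).round(4).tolist())
togo([.459,-.347,.034],0)
E
```

```text
[[0.5059, -0.2979, 0.012], [0.506, -0.3977, 0.012], [0.5312, -0.2996, 0.012], [0.5313, -0.3985, 0.012]]
[[0.5736, -0.311, 0.06], [0.5737, -0.3891, 0.06], [0.5416, -0.3497, 0.06]]
[[0.5705, -0.3134, 0.075], [0.5706, -0.3861, 0.075], [0.5407, -0.3494, 0.075]]
pose [ 0.4583 -0.3452  0.1291] [-1.7993e+02  4.0000e-02  3.0000e-02] t 3.57 q6 47.8
shift [0.0007 0.0019 0.0951]
rotvec [-0.07  0.04  0.03]
rotvec [-7.0000e-02 -1.0000e-01 -1.7997e+02]
```

Scaled: 0.096 m / 0.8 = 0.12, 0.002 m / 0.8 = 0.0025.

jog_arm([
  [0.5, [0.0013, 0.0025, 0.05], [0, 0, 0]],
  [0.5, [0.0013, 0.0025, 0.0875], [0, 0, 0]],
  [0.5, [0.0013, 0.0025, 0.1063], [0, 0, 0]],
  [0.5, [0.0013, 0.0025, 0.115], [0, 0, 0]],
  [0.5, [0.0013, 0.0025, 0.12], [0, 0, 0]],
  [0.5, [0.0013, 0.0025, 0.12], [0, 0, 0]],
  [0.5, [0.0013, 0.0025, 0.12], [0, 0, 0]],
])

```text
t: 4.15
position: [0.4605, -0.3487, 0.0351]
ee_rot: [179.9, -0.1, 0.0]
contact_force: [-0.4, 0.3, -0.5]
finger_gap: 0.701
grip_force: 30.0
```

Scaled: -0.14 m / 0.8 = -0.175, -0.11 m / 0.8 = -0.1375.

jog_arm([
  [0.5, [0, 0, 0.0013], [0, 0, 0]],
  [0.5, [0, 0, 0.0025], [0, 0, 0]],
  [0.5, [0, 0, 0.0025], [0, 0, 0]],
  [0.5, [0, 0, 0.0025], [0, 0, 0]],
  [0.85, [0, 0, 0.0025], [0, 0, 0]],
  [0.85, [0, 0, 0.0025], [0, 0, 0]],
  [0.85, [0, 0, 0.0025], [0, 0, 0]],
  [0.85, [0, 0, 0.0025], [0, 0, 0]],
  [0.85, [0, 0, -0.0375], [0, 0, 0]],
  [0.85, [0, 0, -0.0875], [0, 0, 0]],
  [0.85, [0, 0, -0.1375], [0, 0, 0]],
  [0.85, [0, 0, -0.175], [0, 0, 0]],
])

```text
t: 5.15
position: [0.4601, -0.3488, 0.1771]
ee_rot: [179.9, -0.1, 0.0]
contact_force: [0.2, -0.7, 1.0]
finger_gap: 0.848
grip_force: 0.0
```

```bash
python3 - <<'E'
from h import *
togo([0.4325,0.1585,0.2],0)
E
```

```text
pose [ 0.4601 -0.3488  0.1771] [ 1.799e+02 -1.100e-01  1.000e-02] t 5.15 q6 47.7
shift [-0.0275 -0.5073 -0.0238]
rotvec [ 0.1  -0.11  0.01]
rotvec [ 1.7000e-01  1.5000e-01 -1.7999e+02]
```

Scaled: -0.05 m / 0.8 = -0.0625, -0.04 m / 0.8 = -0.05.

jog_arm([
  [0.85, [0, 0, -0.05], [0, 0, 0]],
  [0.85, [0, 0, -0.0625], [0, 0, 0]],
  [0.85, [0, 0, -0.0625], [0, 0, 0]],
  [0.85, [0, 0, -0.0625], [0, 0, 0]],
])

```text
t: 5.48
position: [0.4599, -0.3486, 0.2241]
ee_rot: [179.9, -0.1, 0.0]
contact_force: [-0.8, -0.4, -1.1]
finger_gap: 0.851
grip_force: 0.0
```

```bash
python3 - <<'E'
from h import *
P,im=snap("wrist")
m=(im.min(2)>170).astype(np.uint8); m[300:]=0
n,l,st,c=cv2.connectedComponentsWithStats(m)
for i in range(1,n):
    if st[i,4]>300: print(st[i],c[i],plane(P,[c[i]],.022))
togo([0.4325,0.1585,0.23],0)
E
```

```text
[  99  115   40   37 1075] [117.53023256 133.61767442] [[ 0.53239993 -0.17575517  0.022     ]]
[ 284  183   74   71 4120] [320.82572816 217.55558252] [[ 0.45905795 -0.3491507   0.022     ]]
pose [ 0.4592 -0.348   0.2223] [-1.7995e+02  6.0000e-02  1.0000e-02] t 5.53 q6 47.7
shift [-0.0266 -0.5065 -0.0072]
rotvec [-0.05  0.06  0.01]
rotvec [-1.0000e-01 -8.0000e-02 -1.7999e+02]
```

Scaled: -0.506 m / 0.8 = -0.6325, -0.027 m / 0.8 = -0.0338.

jog_arm([
  [1, [-0.0338, -0.6325, -0.0088], [0, 0, 0]],
  [1, [-0.0338, -0.6325, -0.0088], [0, 0, 0]],
  [1, [-0.0338, -0.6325, -0.0088], [0, 0, 0]],
  [1, [-0.0338, -0.6325, -0.0088], [0, 0, 0]],
  [1, [-0.0338, -0.6325, -0.0088], [0, 0, 0]],
  [1, [-0.0338, -0.6325, -0.0088], [0, 0, 0]],
  [1, [-0.0338, -0.6325, -0.0088], [0, 0, 0]],
  [1, [-0.0338, -0.6325, -0.0088], [0, 0, 0]],
  [1, [-0.0338, -0.6325, -0.0088], [0, 0, 0]],
  [1, [-0.0338, -0.6325, -0.0088], [0, 0, 0]],
  [1, [-0.0338, -0.6325, -0.0088], [0, 0, 0]],
  [1, [-0.0338, -0.6325, -0.0088], [0, 0, 0]],
])

```text
t: 6.53
position: [0.431, 0.1526, 0.228]
ee_rot: [179.9, 0.2, 0.0]
contact_force: [1.2, -0.0, 0.3]
finger_gap: 1.0
grip_force: 0.0
```

jog_arm([
  [1, [0, -0.0263, 0], [0, 0, 0]],
  [1, [0, -0.0263, 0], [0, 0, 0]],
  [1, [0, -0.0263, 0], [0, 0, 0]],
])

```text
t: 6.78
position: [0.4314, 0.1725, 0.228]
ee_rot: [179.9, 0.2, 0.2]
contact_force: [0.0, -0.8, -0.8]
finger_gap: 0.997
grip_force: 0.0
```

```bash
python3 - <<'E'
from h import *
P,im=snap("wrist","w3",None,1); togo([.4325,.1585,.1],0); print(P["T"].round(4).tolist())
E
```

```text
pose [0.4318 0.1716 0.2284] [1.7992e+02 2.0000e-01 8.0000e-02] t 6.83 q6 105.3
shift [0.0011 0.0129 0.1285]
rotvec [0.08 0.2  0.08]
rotvec [-3.2000e-01  1.3000e-01 -1.7992e+02]
[[0.003, 0.9653, 0.261, 0.5016], [-1.0, 0.0024, 0.0025, 0.1725], [0.0018, -0.261, 0.9653, 0.3772], [0.0, 0.0, 0.0, 1.0]]
```

View pics/w3.png

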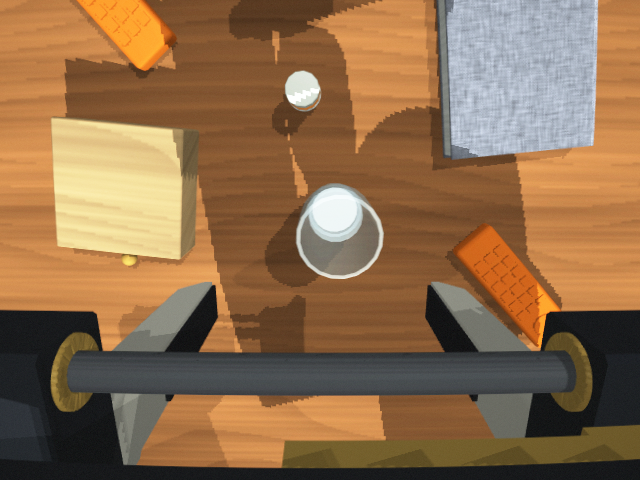

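Tumbler rim ring is centred at about (340,236), columns 297 to 383. Box top corners are roughly (53,118), (184,130), (181,259), (60,246), with the knob at (130,260). Pills cap is at (302,88).

```bash
python3 - <<'E'
from h import *
P=manip.camera_params("wrist");T=manip.camera_params("top")
print("rim",plane(P,[(340,236.5)],.11),tri(P,[(340,236.5)],T,[(235.5,278)]))
print("box",plane(P,[(53,118),(184,130),(181,259),(60,246)],.045).round(4).tolist())
print("book",plane(P,[(451,158),(596,146)],.026).round(4).tolist())
togo(np.r_[plane(P,[(340,236.5)],.11)[0,:2],.083],0)
E
```

```text
rim [[0.43398463 0.15801542 0.11      ]] [[0.43327467 0.15736487 0.10601398 0.00107893]]
box [[0.5163, 0.3876, 0.045], [0.5052, 0.2804, 0.045], [0.3973, 0.292, 0.045], [0.4088, 0.3987, 0.045]]
book [[0.4823, 0.0593, 0.026], [0.4944, -0.0687, 0.026]]
pose [0.4318 0.1716 0.2284] [1.7992e+02 2.0000e-01 8.0000e-02] t 6.83 q6 105.3
shift [0.0027 0.0134 0.1454]
rotvec [0.08 0.2  0.08]
rotvec [-3.2000e-01  1.3000e-01 -1.7992e+02]
```

Scaled: 0.145 m / 0.8 = 0.1813, 0.13 m / 0.8 = 0.1625.

jog_arm([
  [1, [0.0025, 0.0175, 0], [0, 0, 0]],
  [1, [0.0025, 0.0175, 0.0375], [0, 0, 0]],
  [1, [0.0025, 0.0175, 0.0875], [0, 0, 0]],
  [1, [0.0025, 0.0175, 0.125], [0, 0, 0]],
  [1, [0.0025, 0.0175, 0.1625], [0, 0, 0]],
  [1, [0.0025, 0.0175, 0.1813], [0, 0, 0]],
  [1, [0.0025, 0.0175, 0.1813], [0, 0, 0]],
  [1, [0.0025, 0.0175, 0.1813], [0, 0, 0]],
])

```text
t: 7.5
position: [0.4339, 0.1564, 0.0844]
ee_rot: [179.9, 0.2, -0.1]
contact_force: [0.6, -0.0, 0.6]
finger_gap: 0.997
grip_force: 0.0
```

jog_arm([
  [0.4, [0, 0, 0], [0, 0, 0]],
  [0.4, [0, 0, 0], [0, 0, 0]],
  [0.4, [0, 0, 0], [0, 0, 0]],
  [0.4, [0, 0, 0], [0, 0, 0]],
  [0.4, [0, 0, 0], [0, 0, 0]],
  [0.4, [0, 0, 0], [0, 0, 0]],
])

```text
t: 8.0
position: [0.4353, 0.1582, 0.0862]
ee_rot: [-180.0, -0.1, 0.0]
contact_force: [-0.1, 1.5, 3.0]
finger_gap: 0.64
grip_force: 30.0
```

Scaled: -0.14 m / 0.8 = -0.175, -0.13 m / 0.8 = -0.1625.

jog_arm([
  [0.4, [0, 0, -0.0375], [0, 0, 0]],
  [0.4, [0, 0, -0.0875], [0, 0, 0]],
  [0.4, [0, 0, -0.1375], [0, 0, 0]],
  [0.4, [0, 0, -0.1625], [0, 0, 0]],
  [0.4, [0, 0, -0.175], [0, 0, 0]],
  [0.4, [0, 0, -0.175], [0, 0, 0]],
])

```text
t: 8.5
position: [0.4361, 0.1583, 0.2279]
ee_rot: [-179.9, -0.2, 0.0]
contact_force: [0.3, -0.7, -2.2]
finger_gap: 0.635
grip_force: 30.0
```

jog_arm([
  [0.4, [0.0025, 0.0375, 0], [0, 0, 0]],
  [0.4, [0.005, 0.0875, 0], [0, 0, 0]],
  [0.4, [0.0075, 0.1375, 0], [0, 0, 0]],
  [0.4, [0.01, 0.1875, 0], [0, 0, 0]],
  [0.4, [0.0125, 0.2375, 0], [0, 0, 0]],
  [0.4, [0.015, 0.2875, 0], [0, 0, 0]],
  [0.4, [0.0175, 0.3375, 0], [0, 0, 0]],
  [0.4, [0.02, 0.3875, 0], [0, 0, 0]],
  [0.4, [0.0225, 0.4375, 0], [0, 0, 0]],
  [0.4, [0.025, 0.4875, 0], [0, 0, 0]],
  [0.4, [0.0275, 0.525, 0], [0, 0, 0]],
  [0.4, [0.03, 0.55, 0], [0, 0, 0]],
])

```text
t: 9.5
position: [0.4571, -0.2844, 0.2219]
ee_rot: [-179.9, 0.2, -0.1]
contact_force: [-0.2, 0.1, -2.4]
finger_gap: 0.638
grip_force: 30.0
```

```bash
python3 - <<'E'
from h import *
togo([.459,-.349,.13],0)
E
```

```text
pose [ 0.4571 -0.2844  0.2219] [-1.7987e+02  2.4000e-01 -1.2000e-01] t 9.5 q6 52.8
shift [0.0024 0.0648 0.0917]
rotvec [-0.13  0.24 -0.12]
rotvec [  0.37   0.2  179.88]
```

Scaled: 0.08 m / 0.8 = 0.1, 0.07 m / 0.8 = 0.0875.

jog_arm([
  [0.4, [0.0013, 0.0375, 0], [0, 0, 0]],
  [0.4, [0.0013, 0.0625, 0], [0, 0, 0]],
  [0.4, [0.0013, 0.0813, 0], [0, 0, 0]],
  [0.4, [0.0013, 0.0825, 0], [0, 0, 0]],
  [0.4, [0.0013, 0.0825, 0], [0, 0, 0]],
  [0.4, [0.0013, 0.0825, 0.025], [0, 0, 0]],
  [0.4, [0.0013, 0.0825, 0.0625], [0, 0, 0]],
  [0.4, [0.0013, 0.0825, 0.0875], [0, 0, 0]],
  [0.4, [0.0013, 0.0825, 0.1], [0, 0, 0]],
  [0.4, [0.0013, 0.0825, 0.1], [0, 0, 0]],
  [0.4, [0.0013, 0.0825, 0.1], [0, 0, 0]],
])

```text
t: 10.42
position: [0.46, -0.3471, 0.1455]
ee_rot: [-180.0, 0.0, 0.1]
contact_force: [0.2, -1.3, -3.2]
finger_gap: 0.638
grip_force: 30.0
```

```bash
python3 - <<'E'
from h import *
snap("wrist","w4",None,1); manip.read_camera("top")
for i in range(4): togo([.459,-.349,.106])
E
```

```text
pose [ 0.4609 -0.3484  0.1475] [ 1.799e+02 -1.200e-01  4.000e-02] t 10.52 q6 47.8
shift [-0.002   0.0005  0.0414]
pose [ 0.4609 -0.3484  0.1475] [ 1.799e+02 -1.200e-01  4.000e-02] t 10.52 q6 47.8
shift [-0.002   0.0005  0.0414]
pose [ 0.4609 -0.3484  0.1475] [ 1.799e+02 -1.200e-01  4.000e-02] t 10.52 q6 47.8
shift [-0.002   0.0005  0.0414]
pose [ 0.4609 -0.3484  0.1475] [ 1.799e+02 -1.200e-01  4.000e-02] t 10.52 q6 47.8
shift [-0.002   0.0005  0.0414]
```

View pics/w4.png

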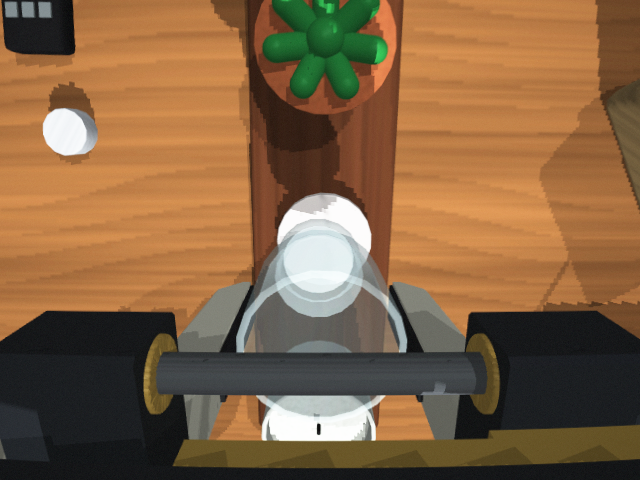

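The tumbler's foot, columns 275 to 362, hangs over the coaster, columns 277 to 370. Both are centred near column 320, so I'll lower slowly.

Scaled: 0.035 m / 0.8 = 0.0438, 0.03 m / 0.8 = 0.0375.

```bash
python3 - <<'E'
from h import *
P=manip.camera_params("wrist")
print("foot",plane(P,[(275,265),(362,265)],.065).round(4).tolist(),"coaster",plane(P,[(277,238),(370,238),(323,193)],.022).round(4).tolist())
E
```

```text
foot [[0.455, -0.3213, 0.065], [0.455, -0.3737, 0.065]] coaster [[0.461, -0.3183, 0.022], [0.461, -0.3835, 0.022], [0.4926, -0.3504, 0.022]]
```

jog_arm([
  [0.4, [-0.0013, 0, 0.0125], [0, 0, 0]],
  [0.4, [-0.0013, 0, 0.025], [0, 0, 0]],
  [0.4, [-0.0013, 0, 0.0375], [0, 0, 0]],
  [0.4, [-0.0013, 0, 0.0438], [0, 0, 0]],
  [0.4, [-0.0013, 0, 0.0438], [0, 0, 0]],
  [0.4, [-0.0013, 0, 0.0438], [0, 0, 0]],
  [0.4, [-0.0013, 0, 0.0438], [0, 0, 0]],
])

```text
t: 11.1
position: [0.4589, -0.3482, 0.1105]
ee_rot: [180.0, 0.0, 0.0]
contact_force: [0.7, -0.3, -2.1]
finger_gap: 0.637
grip_force: 30.0
```

Scaled: 0.003 m / 0.8 = 0.0038, 0.002 m / 0.8 = 0.0025.

jog_arm([
  [0.4, [0, 0.0025, 0], [0, 0, 0]],
  [0.4, [0, 0.0025, 0.0013], [0, 0, 0]],
  [0.4, [0, 0.0025, 0.0025], [0, 0, 0]],
  [0.4, [0, 0.0025, 0.0038], [0, 0, 0]],
  [0.4, [0, 0.0025, 0.0038], [0, 0, 0]],
  [0.4, [0, 0.0025, 0.0038], [0, 0, 0]],
])

```text
t: 11.6
position: [0.4591, -0.3502, 0.1078]
ee_rot: [180.0, -0.0, 0.0]
contact_force: [-0.6, 0.0, 0.7]
finger_gap: 0.636
grip_force: 30.0
```

Scaled: 0.001 m / 0.8 = 0.0013, 0.0005 m / 0.8 = 0.0006.

jog_arm([
  [0.4, [0, 0, 0.0006], [0, 0, 0]],
  [0.4, [0, 0, 0.0013], [0, 0, 0]],
  [0.4, [0, 0, 0.0013], [0, 0, 0]],
  [0.4, [0, 0, 0.0013], [0, 0, 0]],
])

```text
t: 11.93
position: [0.4596, -0.3503, 0.1078]
ee_rot: [180.0, -0.1, 0.0]
contact_force: [-1.5, 1.6, 7.1]
finger_gap: 0.636
grip_force: 30.0
```

It touched at 7 N, so I release and rise.

Scaled: -0.13 m / 0.8 = -0.1625, -0.12 m / 0.8 = -0.15.

jog_arm([
  [0.9, [0, 0, 0], [0, 0, 0]],
  [0.9, [0, 0, 0], [0, 0, 0]],
  [0.9, [0, 0, 0], [0, 0, 0]],
  [0.9, [0, 0, 0], [0, 0, 0]],
  [0.9, [0, 0, -0.05], [0, 0, 0]],
  [0.9, [0, 0, -0.1], [0, 0, 0]],
  [0.9, [0, 0, -0.15], [0, 0, 0]],
  [0.9, [0, 0, -0.1625], [0, 0, 0]],
  [0.9, [0, 0, -0.1625], [0, 0, 0]],
  [0.9, [0, 0, -0.1625], [0, 0, 0]],
])

```text
t: 12.77
position: [0.4593, -0.3504, 0.237]
ee_rot: [179.9, -0.1, 0.0]
contact_force: [-0.6, 0.1, -0.4]
finger_gap: 0.901
grip_force: 0.0
```

```bash
python3 - <<'E'
from h import *
P,im=snap("wrist","w5",None,1); togo([0.659,-0.162,0.2],-2)
E
```

```text
pose [ 0.4586 -0.3498  0.2352] [-1.7994e+02  6.0000e-02  0.0000e+00] t 12.82 q6 47.6
shift [ 0.2005 -0.1877  0.0352]
rotvec [-0.05  0.06  2.  ]
rotvec [-1.00e-01 -9.00e-02 -1.78e+02]
```

View pics/w5.png

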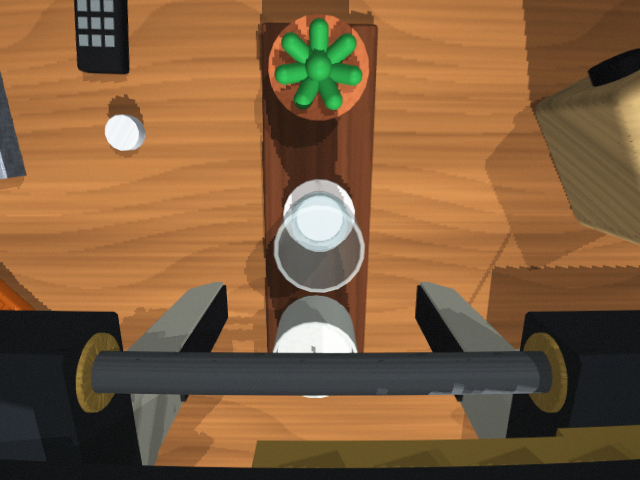

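The tumbler stands on the coaster: rim centre (319,248), coaster columns 284 to 354, top edge at row 180. Now on to the remote.

Scaled: 0.2 m / 0.8 = 0.25, -0.188 m / 0.8 = -0.235, 2 degrees / 120 = 0.0167.

```bash
python3 - <<'E'
from h import *
P=manip.camera_params("wrist")
print("rim",plane(P,[(319.5,248)],.132),"coaster",plane(P,[(284,213),(354.5,213),(319,180)],.022).round(4).tolist())
E
```

```text
rim [[ 0.45716886 -0.34918521  0.132     ]] coaster [[0.4593, -0.3164, 0.022], [0.4593, -0.3805, 0.022], [0.4891, -0.3483, 0.022]]
```

jog_arm([
  [0.8, [0.05, -0.025, 0], [0, 0, 0.0167]],
  [0.8, [0.0875, -0.0625, 0], [0, 0, 0.0167]],
  [0.8, [0.125, -0.1, 0], [0, 0, 0.0167]],
  [0.8, [0.1625, -0.1375, 0], [0, 0, 0.0167]],
  [0.8, [0.2, -0.175, 0.0125], [0, 0, 0.0167]],
  [0.8, [0.225, -0.2125, 0.025], [0, 0, 0.0167]],
  [0.8, [0.25, -0.235, 0.0438], [0, 0, 0.0167]],
  [0.8, [0.25, -0.235, 0.0438], [0, 0, 0.0167]],
  [0.8, [0.25, -0.235, 0.0438], [0, 0, 0.0167]],
  [0.8, [0.25, -0.235, 0.0438], [0, 0, 0.0167]],
])

```text
t: 13.65
position: [0.6577, -0.1621, 0.1992]
ee_rot: [-180.0, 0.2, -2.0]
contact_force: [0.8, -0.3, 1.0]
finger_gap: 0.798
grip_force: 0.0
```

```bash
python3 - <<'E'
from h import *
P,im=snap("wrist","w6",None,1); togo([0.659,-0.162,0.2],-2)
E
```

```text
pose [ 0.658  -0.1628  0.2005] [-1.80e+02  1.10e-01 -2.03e+00] t 13.7 q6 73.8
shift [ 0.001  -0.0009  0.0005]
rotvec [-0.    0.11 -0.03]
rotvec [1.7000e-01 0.0000e+00 1.7997e+02]
```

View pics/w6.png

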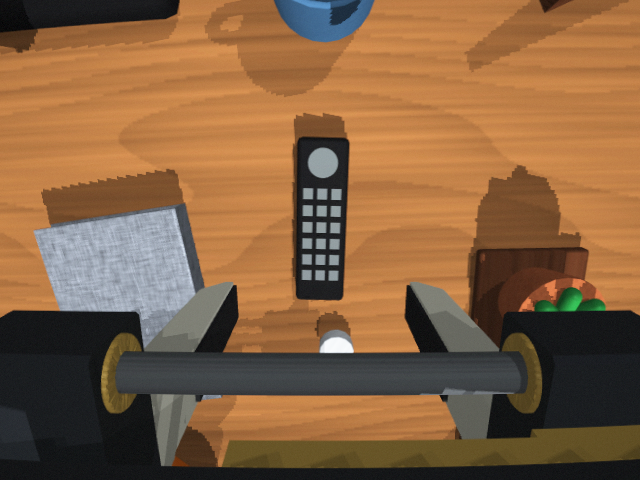

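Remote top corners: (299,138), (349,139), (343,298), (297,297). Tin at (336,343).

```bash
python3 - <<'E'
from h import *
P=manip.camera_params("wrist");T=manip.camera_params("top")
q=plane(P,[(299,138),(349,139),(343,298),(297,297)],.018);print(q.round(4).tolist(),q.mean(0))
d=(q[0]+q[1]-q[2]-q[3]);print("yaw",np.degrees(np.arctan2(d[1],d[0])))
t=np.array([(506,29),(542,31),(539,146),(503,143)])/2+[120,140]
k=plane(T,t,.018);print("top cam",k.mean(0),"tri",tri(P,[(323,162)],T,[np.array((524,43))/2+[120,140]]))
print("book",plane(P,[(36,231),(182,206)],.026).round(4).tolist())
togo(np.r_[q.mean(0)[:2],.02],np.degrees(np.arctan2(d[1],d[0])))
E
```

```text
[[0.7257, -0.1482, 0.018], [0.7235, -0.188, 0.018], [0.5877, -0.1802, 0.018], [0.5901, -0.1397, 0.018]] [ 0.65672477 -0.16404769  0.018     ]
yaw -3.4260994184439366
top cam [ 0.65488156 -0.16089295  0.018     ] tri [[ 0.70668239 -0.1654047   0.01766584  0.00277846]]
book [[0.6598, 0.0779, 0.026], [0.6759, -0.0508, 0.026]]
pose [ 0.658  -0.1628  0.2005] [-1.80e+02  1.10e-01 -2.03e+00] t 13.7 q6 73.8
shift [-0.0009  0.0013  0.1805]
rotvec [-0.    0.11  1.39]
rotvec [-1.7000e-01 -0.0000e+00 -1.7861e+02]
```

Scaled: 0.18 m / 0.8 = 0.225, 0.17 m / 0.8 = 0.2125, 1.4 degrees / 120 = 0.0117.

jog_arm([
  [0.8, [-0.0013, 0.0013, 0.05], [0, 0, 0.0117]],
  [0.8, [-0.0013, 0.0013, 0.1], [0, 0, 0.0117]],
  [0.8, [-0.0013, 0.0013, 0.15], [0, 0, 0.0117]],
  [0.8, [-0.0013, 0.0013, 0.1875], [0, 0, 0.0117]],
  [0.8, [-0.0013, 0.0013, 0.2125], [0, 0, 0.0117]],
  [0.8, [-0.0013, 0.0013, 0.225], [0, 0, 0.0117]],
  [0.8, [-0.0013, 0.0013, 0.225], [0, 0, 0.0117]],
  [0.8, [-0.0013, 0.0013, 0.225], [0, 0, 0.0117]],
  [0.2, [-0.0013, 0.0013, 0.225], [0, 0, 0.0117]],
  [0.2, [-0.0013, 0.0013, 0.225], [0, 0, 0.0117]],
  [0.2, [-0.0013, 0.0013, 0.225], [0, 0, 0.0117]],
  [0.2, [-0.0013, 0.0013, 0.225], [0, 0, 0.0117]],
])

```text
t: 14.7
position: [0.6586, -0.1632, 0.0228]
ee_rot: [180.0, -0.1, -3.4]
contact_force: [-0.1, -0.2, 0.4]
finger_gap: 0.565
grip_force: 0.0
```

jog_arm([
  [0.2, [0, 0, 0], [0, 0, 0]],
  [0.2, [0, 0, 0], [0, 0, 0]],
  [0.2, [0, 0, 0], [0, 0, 0]],
  [0.2, [0, 0, -0.0375], [0, 0, 0]],
  [0.2, [0, 0, -0.075], [0, 0, 0]],
  [0.2, [0, 0, -0.1125], [0, 0, 0]],
  [0.2, [0, 0, -0.1375], [0, 0, 0]],
  [0.2, [0, 0, -0.1375], [0, 0, 0]],
  [0.2, [0, 0, -0.1375], [0, 0, 0]],
])

```text
t: 15.45
position: [0.6589, -0.1634, 0.133]
ee_rot: [180.0, -0.2, -3.4]
contact_force: [0.4, -0.5, -1.2]
finger_gap: 0.445
grip_force: 30.0
```

```bash
python3 - <<'E'
from h import *
snap("wrist"); togo([0.578,.006,.12],6.3)
E
```

```text
pose [ 0.6576 -0.163   0.1308] [-1.80e+02  3.00e-02 -3.39e+00] t 15.5 q6 75.1
shift [-0.0895 -0.1639  0.0109]
rotvec [-0.01  0.03 -9.69]
rotvec [4.0000e-02 1.0000e-02 1.7031e+02]
```

Scaled: -0.164 m / 0.8 = -0.205, -0.088 m / 0.8 = -0.11, -9.7 degrees / 120 = -0.0808.

jog_arm([
  [0.2, [-0.025, -0.0438, 0], [0, 0, -0.0417]],
  [0.2, [-0.05, -0.0875, 0], [0, 0, -0.0808]],
  [0.2, [-0.075, -0.1375, 0], [0, 0, -0.0808]],
  [0.2, [-0.1, -0.175, 0], [0, 0, -0.0808]],
  [0.2, [-0.11, -0.205, 0], [0, 0, -0.0808]],
  [0.2, [-0.11, -0.205, 0], [0, 0, -0.0808]],
  [0.2, [-0.11, -0.205, 0], [0, 0, -0.0808]],
])

```text
t: 16.08
position: [0.5779, 0.0073, 0.1292]
ee_rot: [-180.0, 0.2, 6.5]
contact_force: [-0.0, -0.0, -1.4]
finger_gap: 0.451
grip_force: 30.0
```

```bash
python3 - <<'E'
from h import *
P,im=snap("wrist","w7",None,1); togo([0.579,.006,.047],6.3)
E
```

```text
pose [0.5786 0.0061 0.1296] [-1.7999e+02  1.7000e-01  6.3800e+00] t 16.13 q6 79.2
shift [0.0006 0.0002 0.0826]
rotvec [-0.    0.17  0.08]
rotvec [-2.6000e-01 -1.0000e-02 -1.7992e+02]
```

View pics/w7.png

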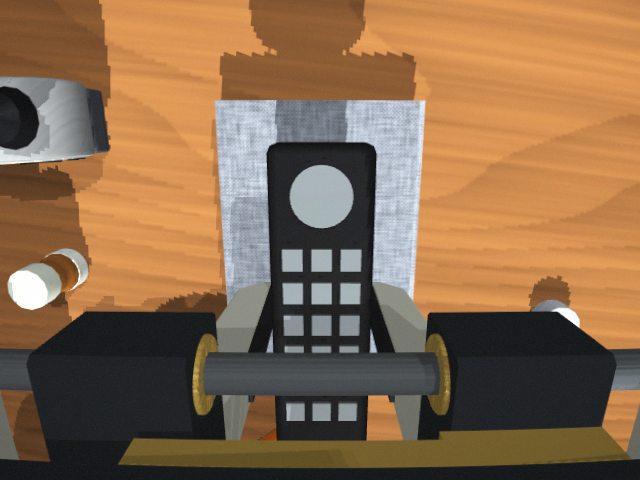

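The book's far edge runs (216,101) to (425,101), and the remote's axis is at column 322, so it is centred and parallel. I lower it.

Scaled: 0.083 m / 0.8 = 0.1038, 0.082 m / 0.8 = 0.1025.

jog_arm([
  [0.2, [0, 0, 0.0375], [0, 0, 0]],
  [0.2, [0, 0, 0.075], [0, 0, 0]],
  [0.2, [0, 0, 0.0938], [0, 0, 0]],
  [0.2, [0, 0, 0.1], [0, 0, 0]],
  [0.2, [0, 0, 0.1025], [0, 0, 0]],
  [0.2, [0, 0, 0.1038], [0, 0, 0]],
  [0.2, [0, 0, 0.1038], [0, 0, 0]],
  [0.2, [0, 0, 0.1038], [0, 0, 0]],
])

```text
t: 16.8
position: [0.5803, 0.0052, 0.0488]
ee_rot: [180.0, -0.0, 6.3]
contact_force: [-0.2, -0.2, -0.1]
finger_gap: 0.45
grip_force: 30.0
```

Scaled: 0.001 m / 0.8 = 0.0013.

jog_arm([
  [0.2, [0, 0, 0.0013], [0, 0, 0]],
  [0.2, [0, 0, 0.0013], [0, 0, 0]],
  [0.2, [0, 0, 0.0013], [0, 0, 0]],
])

```text
t: 17.05
position: [0.5801, 0.0058, 0.0479]
ee_rot: [180.0, -0.0, 6.3]
contact_force: [-0.1, -0.4, -1.1]
finger_gap: 0.448
grip_force: 30.0
```

jog_arm([
  [0.8, [0, 0, 0], [0, 0, 0]],
  [0.8, [0, 0, 0], [0, 0, 0]],
  [0.8, [0, 0, 0], [0, 0, 0]],
  [0.8, [0, 0, 0], [0, 0, 0]],
  [0.8, [0, 0, -0.05], [0, 0, 0]],
  [0.8, [0, 0, -0.1], [0, 0, 0]],
  [0.8, [0, 0, -0.15], [0, 0, 0]],
  [0.8, [0, 0, -0.2], [0, 0, 0]],
  [0.8, [0, 0, -0.2375], [0, 0, 0]],
  [0.8, [0, 0, -0.2375], [0, 0, 0]],
])

```text
t: 17.88
position: [0.5834, 0.0057, 0.2467]
ee_rot: [179.9, -0.7, 6.3]
contact_force: [0.9, -1.0, 0.4]
finger_gap: 0.802
grip_force: 0.0
```

```bash
python3 - <<'E'
from h import *
P,im=snap("wrist","w8",None,1); togo([0.60,0.188,.25],98)
E
```

```text
pose [0.5823 0.0058 0.243 ] [179.9   -0.51   6.32] t 17.93 q6 79.2
shift [ 0.0377 -0.1792 -0.007 ]
rotvec [  0.48  -0.32 -91.68]
rotvec [-0.32 -0.48 88.31]
```

View pics/w8.png

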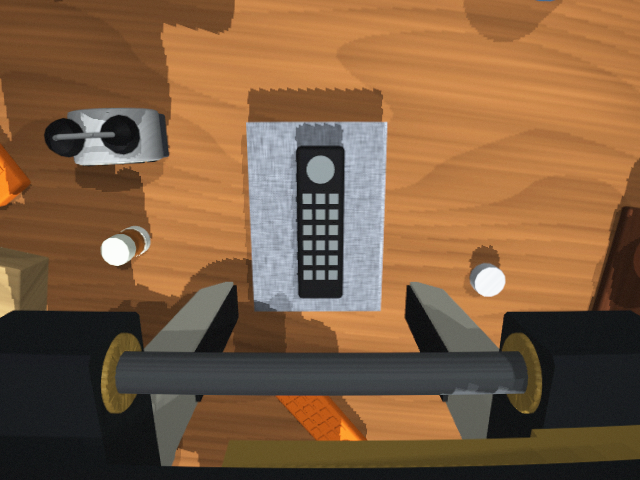

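Remote lies on the book: remote columns 297 to 344, book 247 to 386. Next I verify its centring and triangulate the clock from its bells at (66,137) and (121,134).

```bash
python3 - <<'E'
from h import *
P=manip.camera_params("wrist");T=manip.camera_params("top");S=manip.camera_params("scene")
t=lambda *a:np.array(a)/2+[120,140]
s=lambda *a:np.array(a)/2.2+[160,130]
w=[(66,137),(121,134)]
for Q,px in((T,t((189,90),(229,84))),(S,s((400,366),(357,343)))):
    r=tri(P,w,Q,px); d=r[0]-r[1]; print(r.round(4).tolist(),r.mean(0).round(4),"yaw",np.degrees(np.arctan2(-d[0],d[1])))
print("remote",plane(P,[(298,147),(343,147),(343,297),(299,297)],.044).mean(0),"book",plane(P,[(247,122),(386,122),(382,310),(254,311)],.026).mean(0))
E
```

```text
[[0.6332, 0.2084, 0.0802, 0.0029], [0.6395, 0.1653, 0.0803, 0.0035]] [0.6363 0.1869 0.0802 0.0032] yaw 8.406450073371834
[[0.631, 0.2075, 0.0814, 0.0028], [0.6373, 0.1641, 0.0816, 0.0025]] [0.6342 0.1858 0.0815 0.0027] yaw 8.366850328318318
remote [0.57665354 0.00468671 0.044     ] book [0.57613931 0.00785031 0.026     ]
```

Units first: shifts go in shares of 0.8 m and turns go in shares of 120 degrees. So -0.179 m / 0.8 = -0.2238, -0.16 m / 0.8 = -0.2, -84 degrees / 120 = -0.7.

jog_arm([
  [1, [0.0125, -0.025, -0.0088], [0, 0, -0.0583]],
  [1, [0.025, -0.05, -0.0088], [0, 0, -0.1167]],
  [1, [0.0375, -0.075, -0.0088], [0, 0, -0.175]],
  [1, [0.0438, -0.1, -0.0088], [0, 0, -0.2333]],
  [1, [0.0475, -0.125, -0.0088], [0, 0, -0.2917]],
  [1, [0.0475, -0.15, -0.0088], [0, 0, -0.35]],
  [1, [0.0475, -0.175, -0.0088], [0, 0, -0.4083]],
  [1, [0.0475, -0.2, -0.0088], [0, 0, -0.4667]],
  [1, [0.0475, -0.2238, -0.0088], [0, 0, -0.525]],
  [1, [0.0475, -0.2238, -0.0088], [0, 0, -0.5833]],
  [1, [0.0475, -0.2238, -0.0088], [0, 0, -0.6417]],
  [1, [0.0475, -0.2238, -0.0088], [0, 0, -0.7]],
])

```text
t: 18.93
position: [0.597, 0.1885, 0.2425]
ee_rot: [-179.8, 0.0, 90.7]
contact_force: [-0.6, 0.4, 0.3]
finger_gap: 0.997
grip_force: 0.0
```

```bash
python3 - <<'E'
from h import *
togo([0.636,0.188,.24],98)
E
```

```text
pose [0.597  0.1885 0.2425] [-1.7984e+02  3.0000e-02  9.0720e+01] t 18.93 q6 12.1
shift [-0.001   0.039   0.0024]
rotvec [-0.16  0.02 -7.28]
rotvec [4.0000e-02 2.4000e-01 1.7272e+02]
```

Scaled: 0.038 m / 0.8 = 0.0475, 0.02 m / 0.8 = 0.025, -7.7 degrees / 120 = -0.0642.

jog_arm([
  [1, [0, 0.025, 0], [0, 0, -0.0583]],
  [1, [-0.0025, 0.0475, 0], [0, 0, -0.0642]],
  [1, [-0.0025, 0.0475, 0], [0, 0, -0.0642]],
  [1, [-0.0025, 0.0475, 0], [0, 0, -0.0642]],
  [1, [-0.0025, 0.0475, 0], [0, 0, -0.0642]],
])

```text
t: 19.35
position: [0.6349, 0.1862, 0.2432]
ee_rot: [-179.9, -0.0, 98.0]
contact_force: [0.0, 0.4, 0.1]
finger_gap: 1.002
grip_force: 0.0
```

```bash
python3 - <<'E'
from h import *
P,im=snap("wrist","w9",None,1); togo([0.635,0.187,.053],98.4)
E
```

```text
pose [0.635  0.1862 0.2437] [-179.91   -0.     97.97] t 19.4 q6 3.9
shift [0.0008 0.0004 0.1907]
rotvec [-0.09 -0.   -0.43]
rotvec [-0.0000e+00  1.4000e-01  1.7957e+02]
```

View pics/w9.png

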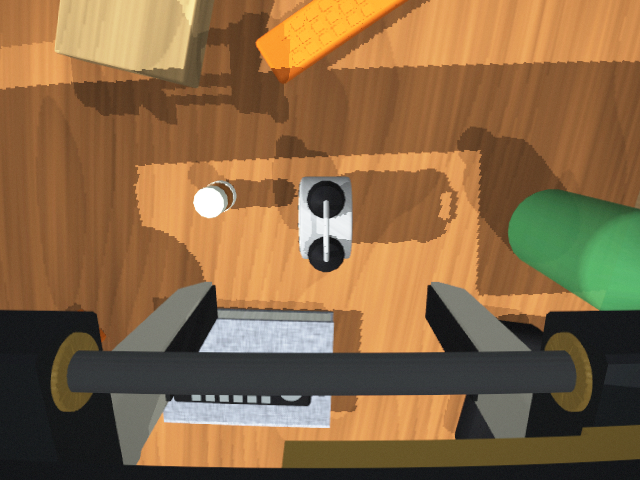

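Clock bells at (325,200) and (326,253), aligned with the tool; the white dial side is at left (−x). A tall green bottle stands at right, so I check clearance for the gripper body.

```bash
python3 - <<'E'
from h import *
P=manip.camera_params("wrist");T=manip.camera_params("top");S=manip.camera_params("scene")
print("cork",tri(T,[(212,61)],S,[(231,303)]).round(3))
print("bottle left edge",[plane(P,[(509,235)],z)[0].round(3).tolist() for z in (.05,.1,.15)])
print("bells",plane(P,[(325.5,200),(326,253)],.085).round(4).tolist())
E
```

```text
cork [[0.858 0.2   0.195 0.001]]
bottle left edge [[0.799, 0.195, 0.05], [0.774, 0.204, 0.1], [0.748, 0.213, 0.15]]
bells [[0.6334, 0.2087, 0.085], [0.6398, 0.1668, 0.085]]
```

Scaled: 0.19 m / 0.8 = 0.2375, 0.03 m / 0.8 = 0.0375, -0.4 degrees / 120 = -0.0033.

jog_arm([
  [1, [0.0013, 0.0013, 0.0375], [0, 0, -0.0033]],
  [1, [0.0013, 0.0013, 0.0875], [0, 0, -0.0033]],
  [1, [0.0013, 0.0013, 0.1375], [0, 0, -0.0033]],
  [1, [0.0013, 0.0013, 0.175], [0, 0, -0.0033]],
  [1, [0.0013, 0.0013, 0.2125], [0, 0, -0.0033]],
  [1, [0.0013, 0.0013, 0.2313], [0, 0, -0.0033]],
  [1, [0.0013, 0.0013, 0.2375], [0, 0, -0.0033]],
  [1, [0.0013, 0.0013, 0.2375], [0, 0, -0.0033]],
  [1, [0.0013, 0.0013, 0.2375], [0, 0, -0.0033]],
])

```text
t: 20.15
position: [0.6378, 0.1876, 0.0566]
ee_rot: [179.9, -0.0, 98.4]
contact_force: [-0.4, 0.7, -0.2]
finger_gap: 1.002
grip_force: 0.0
```

jog_arm([
  [0.2, [0, 0, 0], [0, 0, 0]],
  [0.2, [0, 0, 0], [0, 0, 0]],
  [0.2, [0, 0, 0], [0, 0, 0]],
  [0.2, [0, 0, 0], [0, 0, 0]],
  [0.2, [0, 0, 0], [0, 0, 0]],
  [0.2, [0, 0, 0], [0, 0, 0]],
  [0.2, [0, 0, 0], [0, 0, 0]],
  [0.2, [0, 0, 0], [0, 0, 0]],
])

```text
t: 20.82
position: [0.6367, 0.1873, 0.0545]
ee_rot: [-180.0, 0.0, 98.4]
contact_force: [3.1, 0.3, 2.4]
finger_gap: 0.477
grip_force: 1.8
```

Scaled: -0.13 m / 0.8 = -0.1625, -0.11 m / 0.8 = -0.1375.

jog_arm([
  [0.2, [0, 0, 0], [0, 0, 0]],
  [0.2, [0, 0, 0], [0, 0, 0]],
  [0.2, [0, 0, -0.0375], [0, 0, 0]],
  [0.2, [0, 0, -0.0875], [0, 0, 0]],
  [0.2, [0, 0, -0.1375], [0, 0, 0]],
  [0.2, [0, 0, -0.1625], [0, 0, 0]],
  [0.2, [0, 0, -0.1625], [0, 0, 0]],
  [0.2, [0, 0, -0.1625], [0, 0, 0]],
])

```text
t: 21.48
position: [0.6374, 0.1875, 0.1855]
ee_rot: [179.9, -0.0, 98.4]
contact_force: [0.5, -0.4, -4.4]
finger_gap: 0.452
grip_force: 30.0
```

```bash
python3 - <<'E'
from h import *
snap("wrist"); togo([0.457,.341,.18],84.4)
E
```

```text
pose [0.636  0.1872 0.183 ] [-179.89    0.     98.41] t 21.53 q6 3.6
shift [ 0.1783 -0.1546  0.0032]
rotvec [-0.1   0.02 14.01]
rotvec [-2.0000e-02 -1.5000e-01 -1.6599e+02]
```

Scaled: 0.178 m / 0.8 = 0.2225, 0.165 m / 0.8 = 0.2063, 14 degrees / 120 = 0.1167.

jog_arm([
  [0.2, [0.025, -0.025, 0], [0, 0, 0.025]],
  [0.2, [0.0563, -0.05, 0], [0, 0, 0.05]],
  [0.2, [0.0875, -0.075, 0], [0, 0, 0.075]],
  [0.2, [0.1188, -0.1, 0], [0, 0, 0.1]],
  [0.2, [0.15, -0.125, 0], [0, 0, 0.1167]],
  [0.2, [0.1813, -0.1563, 0], [0, 0, 0.1167]],
  [0.2, [0.2063, -0.1813, 0], [0, 0, 0.1167]],
  [0.2, [0.2225, -0.1938, 0], [0, 0, 0.1167]],
  [0.2, [0.2225, -0.1938, 0], [0, 0, 0.1167]],
  [0.2, [0.2225, -0.1938, 0], [0, 0, 0.1167]],
  [0.2, [0.2225, -0.1938, 0], [0, 0, 0.1167]],
])

```text
t: 22.45
position: [0.4568, 0.3398, 0.1823]
ee_rot: [-179.9, 0.1, 84.4]
contact_force: [1.0, -0.3, -2.6]
finger_gap: 0.451
grip_force: 30.0
```

```bash
python3 - <<'E'
from h import *
P,im=snap("wrist","w10",None,1); togo([0.457,.341,.099],84.4)
E
```

```text
pose [0.4573 0.3397 0.1828] [-1.7989e+02  1.1000e-01  8.4370e+01] t 22.5 q6 37.1
shift [ 0.0015 -0.0002  0.0838]
rotvec [-0.11  0.11 -0.03]
rotvec [1.7000e-01 1.7000e-01 1.7997e+02]
```

View pics/w10.png

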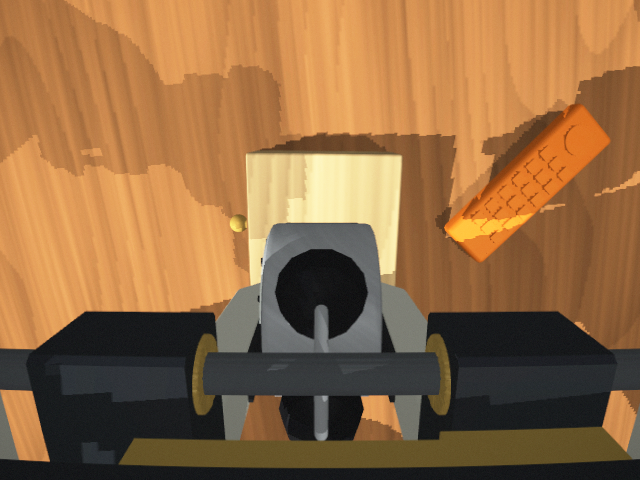

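The box top's far edge runs (247,154) to (402,155), square to the tool, with the knob at left (237,223) on the clock's dial side. I compute the centre from it.

```bash
python3 - <<'E'
from h import *
P=manip.camera_params("wrist")
q=plane(P,[(247,154),(402,155)],.045);print(q.round(4)); d=q[1]-q[0];d/=np.linalg.norm(d)
print(np.degrees(np.arctan2(d[1],d[0])), "centre",q.mean(0)+.055*np.array([d[1],-d[0],0]))
E
```

```text
[[0.4099 0.4021 0.045 ]
 [0.5173 0.3908 0.045 ]]
-5.987348680862377 centre [0.45785632 0.34178204 0.045     ]
```

Scaled: 0.081 m / 0.8 = 0.1013, 0.002 m / 0.8 = 0.0025, 0.3 degrees / 120 = 0.0025.

jog_arm([
  [0.2, [0.0025, 0.0013, 0.025], [0, 0, 0.0025]],
  [0.2, [0.0025, 0.0013, 0.0625], [0, 0, 0.0025]],
  [0.2, [0.0025, 0.0013, 0.0875], [0, 0, 0.0025]],
  [0.2, [0.0025, 0.0013, 0.0988], [0, 0, 0.0025]],
  [0.2, [0.0025, 0.0013, 0.1013], [0, 0, 0.0025]],
  [0.2, [0.0025, 0.0013, 0.1013], [0, 0, 0.0025]],
  [0.2, [0.0025, 0.0013, 0.1013], [0, 0, 0.0025]],
])

```text
t: 23.08
position: [0.4597, 0.3428, 0.1049]
ee_rot: [179.9, -0.1, 84.1]
contact_force: [-0.0, 0.4, -2.0]
finger_gap: 0.448
grip_force: 30.0
```

jog_arm([
  [0.2, [0, 0, 0.0013], [0, 0, 0]],
  [0.2, [0, 0, 0.0025], [0, 0, 0]],
  [0.2, [0, 0, 0.0025], [0, 0, 0]],
])

```text
t: 23.33
position: [0.4591, 0.343, 0.1025]
ee_rot: [179.9, -0.1, 84.1]
contact_force: [-0.1, 0.5, -2.2]
finger_gap: 0.453
grip_force: 30.0
```

Scaled: 0.002 m / 0.8 = 0.0025, 0.001 m / 0.8 = 0.0013.

jog_arm([
  [0.2, [0, 0, 0.0013], [0, 0, 0]],
  [0.2, [0, 0, 0.0025], [0, 0, 0]],
  [0.2, [0, 0, 0.0025], [0, 0, 0]],
  [0.2, [0, 0, 0.0025], [0, 0, 0]],
])

```text
t: 23.67
position: [0.4586, 0.3427, 0.0996]
ee_rot: [180.0, -0.0, 84.1]
contact_force: [0.7, 0.5, -3.3]
finger_gap: 0.453
grip_force: 30.0
```

Scaled: 0.001 m / 0.8 = 0.0013, 0.0005 m / 0.8 = 0.0006.

jog_arm([
  [0.2, [0, 0, 0.0006], [0, 0, 0]],
  [0.2, [0, 0, 0.0013], [0, 0, 0]],
  [0.2, [0, 0, 0.0013], [0, 0, 0]],
  [0.2, [0, 0, 0.0013], [0, 0, 0]],
])

```text
t: 24.0
position: [0.4586, 0.3427, 0.0995]
ee_rot: [180.0, -0.0, 84.1]
contact_force: [-3.0, -3.2, 6.4]
finger_gap: 0.453
grip_force: 30.0
```

Contact made, so I release, rise and check.

Scaled: -0.16 m / 0.8 = -0.2, -0.14 m / 0.8 = -0.175.

jog_arm([
  [1, [0, 0, 0], [0, 0, 0]],
  [1, [0, 0, 0], [0, 0, 0]],
  [1, [0, 0, 0], [0, 0, 0]],
  [1, [0, 0, 0], [0, 0, 0]],
  [1, [0, 0, 0], [0, 0, 0]],
  [1, [0, 0, -0.0375], [0, 0, 0]],
  [1, [0, 0, -0.0875], [0, 0, 0]],
  [1, [0, 0, -0.1375], [0, 0, 0]],
  [1, [0, 0, -0.175], [0, 0, 0]],
  [1, [0, 0, -0.2], [0, 0, 0]],
  [1, [0, 0, -0.2], [0, 0, 0]],
  [1, [0, 0, -0.2], [0, 0, 0]],
])

```text
t: 25.0
position: [0.4594, 0.3431, 0.2602]
ee_rot: [179.8, -0.1, 84.1]
contact_force: [-0.1, 0.0, -1.4]
finger_gap: 1.002
grip_force: 0.0
```

```bash
python3 - <<'E'
from h import *
P,a=snap("wrist");b=snap("scene")[1]
c=cv2.resize(b[110:390,150:520],(520,394))
cv2.imwrite("pics/fin.png",np.hstack([cv2.resize(c,(400,303)),cv2.resize(a,(400,303))]))
cv2.imwrite("pics/wr.png",a)
E
```

```text
(no output)
```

View pics/fin.png

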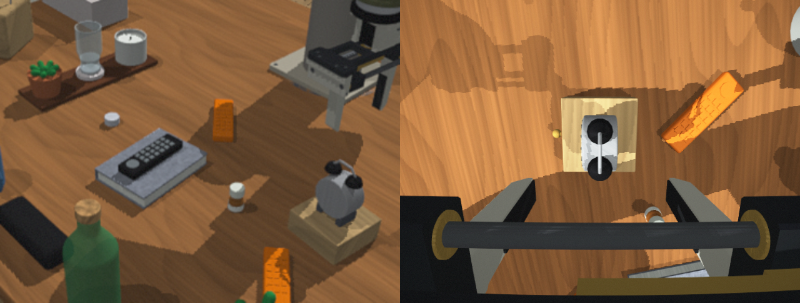

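The left half shows everything placed and upright, with tin and pills in their places. The right half shows the clock square on the box, bells at full-image (318,207) and (320,266). One numeric check, then I hand in.

```bash
python3 - <<'E'
from h import *
P=manip.camera_params("wrist")
q=plane(P,[(318,207),(320,266)],.13);print(q.round(4).tolist(),q.mean(0))
c=plane(P,[(259,156),(380,156),(378,270),(260,270)],.045);print("box",c.mean(0))
o=manip.observe();print(o["t"],o["contact_force"])
if np.hypot(*(q.mean(0)-[.458,.342,.13])[:2])<.009: print(manip.sign_off())
E
```

```text
[[0.4566, 0.3646, 0.13], [0.4535, 0.3218, 0.13]] [0.4550271  0.34322526 0.13      ]
box [0.45455445 0.342422   0.045     ]
25.1 [-0.06146696 -0.59303136 -0.08243963]
the job is handed in; nothing more can be done
None
```

The job is handed in at about 25 s: by my last camera measurements all four items are upright and within about 4 mm of their targets, the clock faces the knob side, and the tin and pill bottle look undisturbed, but the sign-off returned no verdict.

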